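# Refit the cover of a sloping bench tester

### The arm

A 6-joint arm with a two-finger parallel gripper is mounted at the origin on the work surface. World frame = base frame: x ahead of the robot, y to its left, z up, the work surface at z = 0. Lengths are in m, angles in degrees, forces in N, time in s.
With the tool pointing down it reaches from about 0.4 to 0.825 m from the base axis. Payload 7 kg.
Tool frame: the origin (TCP) lies on the centre line of the jaws, within the pads' length; the fingertips stand 22 mm ahead of it and the grasp point (between the pads) lies 3 mm ahead of it; z points along the fingers, y is the line along which they close (so a half turn about z gives the same grasp; the last joint's range is limited). The gripper opens to 88 mm and grips with 3 to 60 N. Pads are 19 mm wide; open, the fingers measure 130 mm over their backs; the gripper's body (78 mm by 193 mm) begins 47 mm behind the grasp point.
Start: joints at [-51.618, 20.546, 0.682, 0, -70.136, -16.507], TCP at [0.251, -0.626, 0.249] pointing down, gripper open.
Joint ranges: [-176.03, 176.03], [-82.01, 121.73], [-58.28, 71.71], [-173.87, 95.51], [-174.79, -0.11], [-173.66, 173.66]. Speed limits (degrees/s): [136.94, 136.94, 172.46, 180, 180, 180].

### API

Orientations are given as [roll, pitch, yaw] about the fixed x, y, z axes, in that order (R = Rz(yaw) Ry(pitch) Rx(roll)).
In Python, from plant import get_state, cams, r gives the robot as it stands.
- The arm moves only by the tool apply_moves, never from a script. Its argument "targets" is a list of rows, each an object with "dp": the shift along the world's x, y, z in m, a list of three; "yaw": the turn about the world's z in degrees. In form: [{"dp": [x, y, z], "yaw": yaw}, ...]. A call has 1 to 20 rows; each row is the pose to reach, as a shift and turn from the pose commanded when the call began; what a row does not reach only later rows make up. A row lasts 1/12 s, in which the tool goes at most 41.7 mm and 7.16 degrees, less where a joint would pass 70% of its speed; a pose out of reach is approached as far as the arm can. A call with a gripper value outside its range is refused whole. "grip" is the gripper command: -1 is fully open, 1 is shut, values between are in proportion, set as the call begins (left out, the last holds). The fingers move at their own pace and stop on an object; "squeeze" is the grip in N (left out, the last holds). Time passes only in rows, so rows that repeat a pose let the fingers close. It gives the time, the measured TCP pose, the force, the opening and the grip force at its end, in the units of the state.
- get_state(): the state, without advancing time (a new reading comes with each control period).
- cams.capture(name): name is "scene" or "top" or "wrist"; returns a dict with "image" (480x640x3 uint8, red, green, blue), "range_z" (480x640 float32, m along the optical axis (not along the pixel's ray), 0 where there is no reading), "fx", "fy", "cx", "cy" (pixels), "R" (3x3) and "t" (3): a world point X has camera coordinates R X + t; the wrist camera has in their place "T_tool_cam" (4x4, takes a point from camera to tool coordinates, whose origin is the TCP and whose axes are the flange's). Camera axes: x right, y down, z forward; pixel columns grow to the right and rows downward; lengths in m; the calibration is good to about 2 mm. The wrist camera is an equidistant fisheye: a pixel r from the principal point sees the ray r / f radians off the axis. A picture is of the moment at which its call begins: read the wrist's pose just before it.
- r.close_job(): hands the job in; it is judged then, once.
The state is a dict: "time_s": time; "joints": joint angles; "qd": joint speeds; "joint_torque": joint torques, N m; "tcp_pos": TCP position; "eef_rot": TCP orientation; "contact_force": force on the tool from outside, world axes, zero at the start; "moment": the same for the moment, N m; "gripper_width": finger opening in m; "gripper_force": force on a finger pad.
Only numpy, scipy, OpenCV 4.12 (cv2) and the standard library are available. Lean on these libraries where they do the work, as an engineer would, in place of code of your own. Each camera call takes 0.05 s, during which the arm holds its last target. There are 200 camera calls.

### The job

Shut off the bench tester and close it up: first turn the dial on its sloping front fully anticlockwise to its end stop. Then take the plain rectangular cover plate from among the things on the dark mat, lay it in the open bay on the slope between the corner stops, and press it down until it sits flat and fully home on the rim. Leave the dial off and the other things where they are.

Things in the scene. Friction and masses are not known exactly. Their poses are not given: they have to be found in the camera images.
- tester: fixed white desk console, 260 mm wide (y), about 185 mm deep (x), 123 mm high at the back; its front panel slopes at 35 degrees, rising from 28 mm high at the front edge (its -x side) to 123 mm. Origin: underside, 85 mm behind the front edge, mid-width; z up. The bay is on the +y half of the panel, the dial on the -y half
- bay: open bay on the slope: grey rim 100 x 56 mm, 8 mm above the panel; an L-shaped stop at each corner rises 8 mm above the rim, leaving the cover 2.5 mm play on every side and reaching 12 mm along the long sides (their middles are free for fingers). Origin: centre of the rim's top (the seat); x = long way, up the slope; y across; z = panel's normal outwards, 35 degrees from vertical
- clips (a point): centre of the tops, as they start, of four brass clip pins inside the bay's rim, 4 mm above the seat along the bay's z; the pins stand at bay x = +-36 mm, y = +-17 mm. A cover laid in the bay rests on them. Pressed with about 3 N each, they sink level with the rim and stay down
- cover: loose plain grey rectangular cover plate 100 x 56 x 8 mm, 70 g, lying flat on the dark mat. Origin: centre of its underside; x along its 100 mm length, y along its 56 mm width, z = thickness. Either way round fits. When home its underside lies on the rim and its top is level with the tops of the corner stops
- dial (a joint): angle of the tester's black dial, rad: 0 = off, the anticlockwise end stop; grows clockwise (seen looking at the panel) up to 2.1
- dial_grip (a point): point on the dial's axis at the height to grip, 37 mm above the panel. The dial is a bar 42 mm long, 14 mm wide, its top 7 mm above this point, on a disc 44 mm across whose top is 23 mm below this point. x = along the bar (up the slope when off), y = across the bar, z = dial axis, normal to the panel
- jar: bystander: small round white jar with black lid, 34 mm across, 42 mm high, standing close beside one long side of the cover; origin at the centre of its underside
- phone: bystander: black phone 138 x 67 x 9 mm lying flat, origin at the centre of its underside, x along its length
- bracket: bystander: square grey plate 60 x 60 x 6 mm with two holes, lying flat, origin at the centre of its underside
- driver: bystander: screwdriver 140 mm long, 26 mm thick, lying along its x, yellow handle to -x; origin mid-length at its underside
- flask: bystander: upright white bottle 54 mm across, 140 mm high, standing between the tester and the mat; origin at the centre of its underside
- tape: bystander: roll of tape, ring 68 mm across, 20 mm high, lying flat in front of the tester; origin at the centre of its underside
- dish: bystander: small steel bowl 64 mm across, 22 mm high, in front of the tester; origin at the centre of its underside
Mind the look-alikes: they are no part of the job. Leave any green or purple look-alike of the cover alone.

How it is judged:
By the outcome, as a careful person would: the job done as asked, in the order asked, and still so for the second after the job is handed in, with the robot touching nothing.
It also fails if it takes over 59 s, if anything falls off the work surface, if the arm or the gripper's body presses on something with over 40 N, if the wrist force passes 120 N, or if a joint passes its speed limit or range.

## Working session

There is one attempt and no reset: what is moved stays moved. The work goes in short steps, Python scripts to look and compute and a tool call to move; the robot and the scene stay as the last step left them, time stands still between calls to the robot, and variables do not carry over. Pictures are saved under pics/ and viewed, at most 10 in all, crops included, and the job is handed in when it is done.

Besides the shell and the picture viewer there is one more tool, called after "Request:" as a command line: name --argument value ..., lists and objects as JSON in quotes. apply_moves: Moves the arm, as the interface text tells. Its arguments: {"type":"object","properties":{"targets":{"type":"array","items":{"type":"object","properties":{"dp":{"type":"array","items":{"type":"number"}},"yaw":{"type":"number"}}}},"grip":{"type":"number"},"squeeze":{"type":"number"}},"required":["targets"]}

```bash
mkdir -p pics; ls
python3 - <<'E'
from plant import get_state,cams,r
import cv2,numpy as np
print(get_state())
for n in ["scene","top"]:
    c=cams.capture(n); np.savez(n+".npz",**c)
    cv2.imwrite(f"pics/{n}0.png",c["image"][:,:,::-1])
    print(n,c["fx"],c["cx"],c["cy"],c["R"],c["t"], (c["range_z"]>0).mean())
E
```

```text
pics
{'time_s': 0.0, 'joints': array([-5.16160777e+01,  2.05904624e+01,  6.35110002e-01, -1.99864827e-02,
       -7.01366307e+01, -1.65072942e+01]), 'qd': array([ 0.02130435,  0.0281957 ,  0.00753045, -0.02561502,  0.05822639,
       -0.04990781]), 'joint_torque': array([ 1.01296533e-03, -5.82719600e+01,  2.93048805e+01,  6.99729055e+00,
        6.71991846e-03, -1.97855657e-04]), 'tcp_pos': array([ 0.25132753, -0.62598372,  0.24764422]), 'eef_rot': array([ 1.79906469e+02, -8.12397856e-03, -1.58130171e+02]), 'contact_force': array([-0.46520887,  0.25195608, -0.59751668]), 'moment': array([ 0.02375748,  0.02903904, -0.01417607]), 'gripper_force': 0.0, 'gripper_width': 0.08771536994712102}
scene 599.4293287273342 311.9826415060532 237.89475693463214 [[-7.06282325e-01  7.07930269e-01  1.08432250e-04]
 [ 4.91739292e-01  4.90704779e-01 -7.19306116e-01]
 [-5.09271781e-01 -5.07979875e-01 -6.94693241e-01]] [ 0.32237705 -0.17982372  1.57614817] 0.99607421875
top 513.7594126840289 319.3657711621014 236.80320157262489 [[ 1.24677387e-02 -9.99919213e-01  2.47441510e-03]
 [-9.90702153e-01 -1.26880144e-02 -1.35455746e-01]
 [ 1.35476198e-01 -7.62581519e-04 -9.90780308e-01]] [0.0311351  0.50545907 1.11109285] 0.9959733072916667
```

View pics/scene0.png

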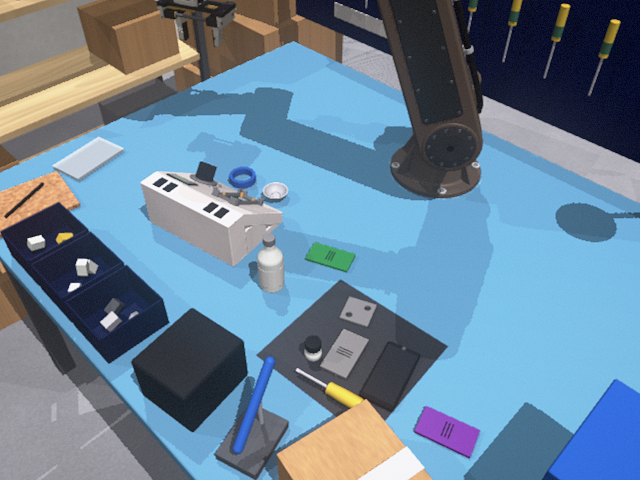

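View pics/top0.png

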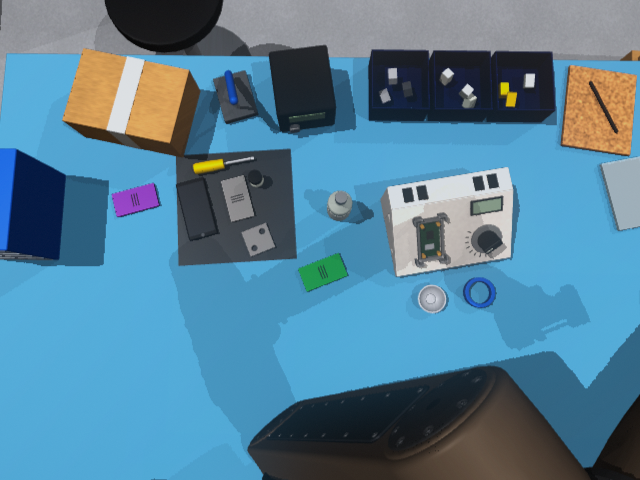

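```bash
cat > h.py <<'E'
import numpy as np,cv2
def cloud(c):
    v,u=np.mgrid[0:480,0:640]; z=c["range_z"]
    P=np.stack([(u-c["cx"])/c["fx"]*z,(v-c["cy"])/c["fy"]*z,z],-1)
    return (P-c["t"])@c["R"]
def onplane(c,uv,n,d):
    """rays through pixels uv meet plane n.X=d"""
    uv=np.atleast_2d(uv).astype(float)
    k=np.c_[(uv[:,0]-c["cx"])/c["fx"],(uv[:,1]-c["cy"])/c["fy"],np.ones(len(uv))]@c["R"]
    o=-c["R"].T@c["t"]; n=np.asarray(n)
    return o+k*((d-n@o)/(k@n))[:,None]
E
python3 - <<'E'
import numpy as np,cv2
from h import *
c=dict(np.load("top.npz")); X=cloud(c); im=c["image"].astype(int)
# cover
h=cv2.cvtColor(c["image"],cv2.COLOR_RGB2HSV)
print("table z",np.median(X[280:320,100:200,2]),"mat",np.median(X[235:260,190:230,2]))
m=((h[...,1]<60)&(h[...,2]>85)&(h[...,2]<190)).astype(np.uint8)
b=np.zeros_like(m); b[172:262,214:282]=m[172:262,214:282]
for k in cv2.findContours(b,cv2.RETR_EXTERNAL,cv2.CHAIN_APPROX_NONE)[0]:
    if cv2.contourArea(k)<100: continue
    q=k[:,0]; mm=np.zeros_like(m); cv2.drawContours(mm,[k],-1,1,-1)
    zt=np.median(X[mm>0][:,2]); W=onplane(c,q,[0,0,1],zt)
    print("cont",q.min(0),q.max(0),cv2.minAreaRect(W[:,:2].astype(np.float32)*1000),zt)
# panel
w=(h[...,1]<40)&(h[...,2]>150); w[:, :380]=0;w[:,520:]=0;w[:165]=0;w[280:]=0
P=X[w]; P=P[(P[:,2]>.03)&(P[:,2]<.118)]
for _ in range(6):
    n=np.linalg.svd(P-P.mean(0),full_matrices=0)[2][2]; n*=np.sign(n[2]); r=(P-P.mean(0))@n
    P=P[abs(r)<max(.0015,2*r.std())] if _<5 else P
print("panel n",n,"d",n@P.mean(0),"tilt",np.degrees(np.arccos(n[2])),"yaw",np.degrees(np.arctan2(-n[1],-n[0])),len(P),r.std())
np.savez("panel.npz",n=n,d=n@P.mean(0))
d=(X@n)-n@P.mean(0)
hm=np.clip(d*1000*5+50,0,255).astype(np.uint8)[160:285,375:525]
A=cv2.resize(c["image"][160:285,375:525,::-1],None,fx=5,fy=4.7,interpolation=cv2.INTER_CUBIC)
cv2.imwrite("pics/tester.png",A[:590])
# heights print along bay & dial
for v in range(205,270,4): print(v,' '.join('%3d'%(1000*d[v,u]) for u in range(404,520,4)))
E
```

```text
table z -0.00021997770320399205 mat 0.0005314917064847557
cont [241 222] [274 256] ((501.7875061035156, 178.31900024414062), (62.07145309448242, 61.6800537109375), 22.140979766845703) 0.005459127713575245
cont [221 175] [253 221] ((596.7221069335938, 228.99465942382812), (100.44002532958984, 56.57792663574219), 16.16519546508789) 0.007721265947945726
panel n [-0.56219987 -0.10157291  0.82074007] d -0.1992170072862956 tilt 34.84105412052577 yaw 10.241178737295128 4152 0.0014177627191078966
205   0   1  -4  -4   0   0  -1  -1  -1   0   0   0   0  -2   0   2   0   2   3   2   3   0   4   2   2   0  -2  -1 -88
209   0   1  -1  -1   0  -1   0   1  -1   0   2   0   0   0   0   0   0   2   6   2   5   5   1   7   3   3   0   0 -83
213   0   0   2   0  -1   2   2  -1   0   6   7  -2   2   0   0  -2   0   3   2   1   1  -3  -2   1   0   0  -3   1 -80
217   0  -1   0   4   7   1   1   1   5  14   9   0   0   0  -2   0   0   3   2  -2   1   2   2   0   0   0   0 -75 -72
221   1   1   5  17   8   5   5   8   3   4   0   0  -1   0  -2   2   0   0   1  -1   0  -3  -3   1   0   1   0 -70 -71
225   
[... 733 characters left out ...]
   9   1   1   0   4   0   0   0   0   1   0   0   0   0   5   7  40  41  42   0  -3  -1   0 -33 -31
253  -2   0   1  -1  10   3   0   1   1  12   0  -2   0   0  -1   0   0   0   0   0  -1  42   0   0   2   1  -1 -28 -28
257   1   0  -1   0   9  13   5   8   8   7   2  13   0   1   1   0   0   0   0  -2   1   3   1  -1  -1   3 -22 -26 -19
261   2  -3  -1  13   8   1   2   4  -1  15  16   0   0  -3   1  -1  -1   1   0   0 -20 -22 -26 -22 -18 -17 -17 -19 -16
265   2   2   2  -2  14  13   0  -1  -1   1   1  -1   1  -1  -1 -25 -25 -19 -21 -21 -19 -18 -15 -16 -18 -14 -16 -15 -15
269  -3   0  -1  -4   0   2  -1  -3   0 -27 -19 -21 -20 -20 -18 -20 -18 -15 -14 -14 -14 -11 -12 -10 -12 -10 -10  -7  -5
```

View pics/tester.png

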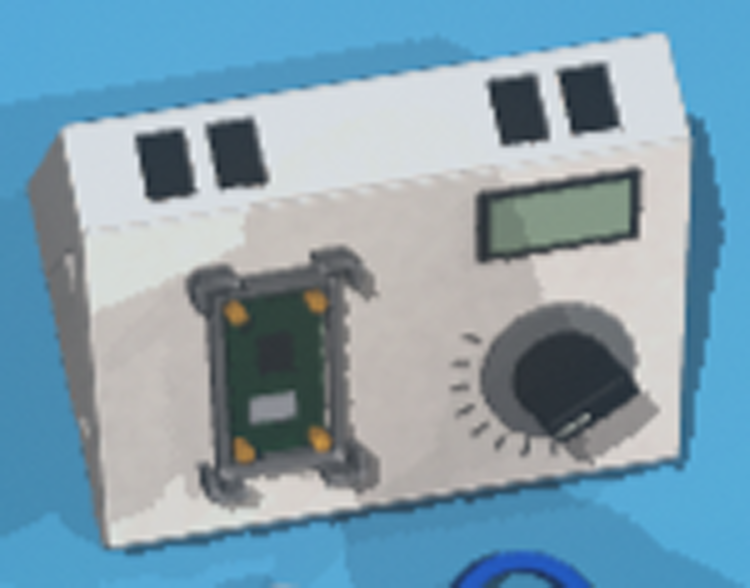

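Run:
```python
import numpy as np,cv2
from h import *
np.set_printoptions(precision=4,suppress=True)
c=dict(np.load("top.npz")); s=dict(np.load("scene.npz"));p=np.load("panel.npz"); n,d=p["n"],p["d"]
h=cv2.cvtColor(c["image"],cv2.COLOR_RGB2HSV)
# tester axes
ex=np.array([-n[0],-n[1],0]);ex/=np.linalg.norm(ex); ey=np.cross([0,0,1],ex); bx=np.cross(ey,n)
print("yaw",np.degrees(np.arctan2(ex[1],ex[0])),"bx",bx)
m=((h[...,0]>10)&(h[...,0]<32)&(h[...,1]>120)&(h[...,2]>90)).astype(np.uint8); b=np.zeros_like(m);b[210:265,412:450]=m[210:265,412:450]
k,l,st,ce=cv2.connectedComponentsWithStats(b)
W=onplane(c,ce[1:],n,d+.012); print(st[1:,4],ce[1:],"\n",W)
if len(W)==4:
    C=W.mean(0); print("clips",C,"rel along bx,ey",(W-C)@np.c_[bx,ey]*1000)
    print("seat",C-.004*n)
# dial
hh=c["image"].astype(int).sum(2)
m=(hh<130).astype(np.uint8); b=np.zeros_like(m);b[222:258,470:510]=m[222:258,470:510]
k=max(cv2.findContours(b,0,1)[0],key=cv2.contourArea)[:,0]
W=onplane(c,k,n,d+.044); q=np.c_[W@bx,W@ey]*1000
print("dial black contour",k.min(0),k.max(0),cv2.minAreaRect(q.astype(np.float32)))
X=cloud(c);D=X@n-d; mm=(D>.037)&(D<.048); mm[:,:470]=0; mm[:222]=0;mm[258:]=0;mm[:,512:]=0
q=np.c_[X[mm]@bx,X[mm]@ey]*1000; print("dial top depth",mm.sum(),q.mean(0),np.median(D[mm]),cv2.minAreaRect(q.astype(np.float32)))
print("origin bay in these",C@bx*1000,C@ey*1000)
# outline check of tester top rear edge & bystanders heights
for nm,u,v in [("jar",256,178),("flask",341,199),("tape",480,280),("dish",432,299),("driver",210,166)]:
    print(nm,X[v,u])
```

```text
yaw 10.241178737295128 bx [0.8077 0.1459 0.5713]
[13 12 15 13] [[437.6154 223.4615]
 [421.6667 226.0833]
 [438.4667 253.1333]
 [423.2308 255.4615]] 
 [[ 0.5265 -0.2099  0.1066]
 [ 0.5205 -0.1764  0.1066]
 [ 0.4685 -0.2202  0.0655]
 [ 0.463  -0.1871  0.0659]]
clips [ 0.4946 -0.1984  0.0862] rel along bx,ey [[ 35.7748 -17.0329]
 [ 35.8443  17.0353]
 [-36.0914 -16.7606]
 [-35.5277  16.7581]]
seat [ 0.4969 -0.198   0.0829]Traceback (most recent call last):
  File "<stdin>", line 18, in <module>
ValueError: max() iterable argument is empty
```

Run:
```python
import numpy as np,cv2
from h import *
np.set_printoptions(precision=4,suppress=True)
c=dict(np.load("top.npz"));p=np.load("panel.npz"); n,d=p["n"],p["d"]
ex=np.array([-n[0],-n[1],0]);ex/=np.linalg.norm(ex); ey=np.cross([0,0,1],ex); bx=np.cross(ey,n)
C=np.array([0.4946,-0.1984,0.0862])
S=lambda W:np.c_[(W-C)@bx,(W-C)@ey]*1000
V=c["image"].max(2)
print(V[225:257:2,470:508:2])
X=cloud(c);D=X@n-d; mm=(D>.036)&(D<.050); mm[:,:470]=0; mm[:222]=0;mm[258:]=0;mm[:,512:]=0
print("dial top depth",mm.sum(),S(X[mm]).mean(0),np.median(D[mm]),cv2.minAreaRect(S(X[mm]).astype(np.float32)))
# disc grey
for th in (55,70):
    m=(V<th).astype(np.uint8); b=np.zeros_like(m);b[228:258,472:506]=m[228:258,472:506]
    ks=cv2.findContours(b,0,1)[0]
    if ks:
        k=max(ks,key=cv2.contourArea)[:,0]; print(th,k.min(0),k.max(0),cv2.minAreaRect(S(onplane(c,k,n,d+.044)).astype(np.float32)))
for nm,u,v in [("jar",256,178),("flask",341,199),("tape",480,280),("dish",432,299),("driver",210,166)]:
    print(nm,X[v,u])
```

```text
[[189 192 189 189 190 189 148 123 112 124 118 144 154 215 216 216 215 215
  215]
 [188 190 189 187 143 110 107 102 101 107 117 117 118 126 178 215 215 215
  215]
 [187 189 190 144 107 103 102 102 103 102 116 116 116 117 118 216 215 215
  216]
 [163 187 138 105 101 102 102  81  66  63  63  80 116 116 115 141 215 215
  214]
 [166 176 101 101 100 100  61  59  58  58  58  59  63 104 115 115 215 214
  215]
 [183 114 102 103  99  62  58  58  58  58  58  58  57  61 114 116 175 215
  214]
 [176  93 101  99  66  58  57  57  57  56  57  58  56  58  69 115 160 215
  215]
 [171 100 101  98  56  56  58  57  57  57  57  57  58  58  58  72 215 215
  215]
 [171 100  97  96  55  58  57  57  57  57  58  58  58  60  64  60 165 215
  215]
 [174  96  98  97  55  57  55  56  56  56  57  58  65  62  57  59  82 180
  215]
 [179  93  98  98  85  55  56  56  57  56  57  68  60  58  59  86 147 151
  215]
 [179 173  97  97  97  71  56  57  56  62  63  57  58  62 128 146 147 146
  158]
 [179 159 159  97  98  96  72  56  67  60  98 102  86 132 146 146 146 155
  214]
 [107 162 179 155 101  98  98  64  63 127  73 124 146 145 146 145 153 215
  215]
 [169 179 144 172 181 109 158 153  80  67 103 126 146 146 146 198 215 214
  215]
 [177 178 127 179 176  93 179 174 147 113 112 145 146 153 199 214 213 212
  214]]
dial top depth 141 [ -21.8364 -124.2787] 0.04254011514793968 ((-23.405029296875, -125.09019470214844), (16.537553787231445, 41.416648864746094), 32.129859924316406)
70 [478 231] [501 252] ((-7.125561714172363, -113.62513732910156), (49.81734848022461, 40.55849075317383), 33.355289459228516)
jar [0.6355 0.1816 0.0427]
flask [ 0.5691 -0.0056  0.14  ]
tape [ 0.4142 -0.3224  0.0202]
dish [ 0.371  -0.2178  0.0051]
driver [0.6667 0.2899 0.0252]
```

Request:
apply_moves --targets '[{"dp": [0.02,0.03,0.0],"yaw": -7},{"dp": [0.04,0.055,0.0],"yaw": -14},{"dp": [0.065,0.085,0.0],"yaw": -21},{"dp": [0.09,0.115,0.0],"yaw": -28},{"dp": [0.115,0.145,0.0],"yaw": -35},{"dp": [0.14,0.175,0.0],"yaw": -42},{"dp": [0.165,0.21,0.0],"yaw": -49},{"dp": [0.19,0.24,0.0],"yaw": -56},{"dp": [0.21,0.27,0.0],"yaw": -63},{"dp": [0.233,0.299,0.0],"yaw": -70},{"dp": [0.233,0.299,-0.02],"yaw": -75},{"dp": [0.233,0.299,-0.02],"yaw": -75},{"dp": [0.233,0.299,-0.02],"yaw": -75}]' --grip 0 --squeeze 10

```text
time_s: 1.18
tcp_pos: [0.4838, -0.3268, 0.2276]
eef_rot: [-179.9, -0.1, 127.2]
contact_force: [0.5, -0.5, -0.7]
gripper_width: 0.044
gripper_force: 0.0
```

Run:
```python
from plant import get_state,cams
import cv2,numpy as np
s=get_state(); print(s["tcp_pos"],s["eef_rot"],s["gripper_width"],s["joints"])
c=cams.capture("wrist"); np.savez("w1.npz",tcp=s["tcp_pos"],rot=s["eef_rot"],**c)
print(c["fx"],c["cx"],c["cy"],c["T_tool_cam"])
cv2.imwrite("pics/w1.png",c["image"][:,:,::-1])
```

```text
[ 0.48379187 -0.32679715  0.22755851] [-1.79897961e+02 -1.42652753e-01  1.27151566e+02] 0.044006104622664945 [-1.48642605e+01  1.29663970e+01 -1.27875828e+01 -8.16997786e-03
 -6.44212559e+01 -1.27980508e+02]
371.64829954431775 313.8155096196321 238.89383531608803 [[ 8.58494136e-05 -9.68534971e-01 -2.48877484e-01  6.63938895e-02]
 [ 9.99999575e-01  3.11644565e-04 -8.67853850e-04 -4.35399890e-04]
 [ 9.18108118e-04 -2.48877303e-01  9.68534586e-01 -1.35826846e-01]
 [ 0.00000000e+00  0.00000000e+00  0.00000000e+00  1.00000000e+00]]
```

View pics/w1.png

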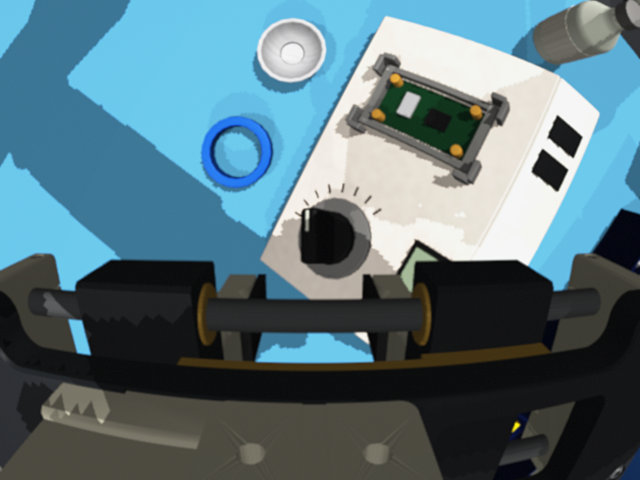

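```bash
cat >> h.py <<'E'
from scipy.spatial.transform import Rotation as Ro
def wray(c,uv):
    uv=np.atleast_2d(uv).astype(float); a=np.c_[(uv[:,0]-c["cx"])/c["fx"],(uv[:,1]-c["cy"])/c["fy"]]
    t=np.linalg.norm(a,axis=1)[:,None]; k=np.c_[a/np.maximum(t,1e-9)*np.sin(t),np.cos(t)]
    T=np.eye(4); T[:3,:3]=Ro.from_euler("xyz",c["rot"],degrees=True).as_matrix(); T[:3,3]=c["tcp"]; T=T@c["T_tool_cam"]
    return T[:3,3],k@T[:3,:3].T
def wplane(c,uv,n,d):
    o,k=wray(c,uv); n=np.asarray(n); return o+k*((d-n@o)/(k@n))[:,None]
E
python3 - <<'E'
import numpy as np,cv2
from h import *
np.set_printoptions(precision=4,suppress=True)
c=dict(np.load("w1.npz"));p=np.load("panel.npz"); n,d=p["n"],p["d"]
ex=np.array([-n[0],-n[1],0]);ex/=np.linalg.norm(ex); ey=np.cross([0,0,1],ex); bx=np.cross(ey,n)
C=np.array([0.4946,-0.1984,0.0862]); S=lambda W:np.c_[(W-C)@bx,(W-C)@ey]*1000
h=cv2.cvtColor(c["image"],cv2.COLOR_RGB2HSV)
m=((h[...,0]>8)&(h[...,0]<32)&(h[...,1]>120)&(h[...,2]>100)).astype(np.uint8); b=np.zeros_like(m);b[60:170,360:490]=m[60:170,360:490]
k,l,st,ce=cv2.connectedComponentsWithStats(b); ok=st[:,4]>30; ok[0]=0
W=wplane(c,ce[ok],n,d+.012); print(st[ok,4],S(W),W.mean(0))
V=c["image"].max(2); print(V[195:275:5,290:375:5])
# scene-cam view of dial top too: disc
m=((V>75)&(V<112)&(h[...,1]<40)|(V<60)).astype(np.uint8); b=np.zeros_like(m); b[190:285,296:380]=m[190:285,296:380]
k=max(cv2.findContours(b,0,1)[0],key=cv2.contourArea)[:,0]; k=k[k[:,0]>335]
q=S(wplane(c,k,n,d+.014)); A=np.c_[2*q,np.ones(len(q))]; x=np.linalg.lstsq(A,(q**2).sum(1),rcond=None)[0]
print("disc fit",x[:2],"r",np.sqrt(x[2]+x[0]**2+x[1]**2))
# bar top corners at 44mm: region V<30?
print("pts", S(wplane(c,[[302,208],[316,208],[302,264],[320,264]],n,d+.044)))
E
```

```text
[126 119 120 124] [[-37.427   14.543 ]
 [ 33.2026  15.0006]
 [-37.5075 -18.9229]
 [ 33.0449 -18.7711]] [ 0.4932 -0.2007  0.0849]
[[149 245 244 245 243 239 244 241 224 220 220 219 224 153 222 229 179]
 [245 244 245 183 244 244 239 128 105 102 104 119 214 220 221 178 223]
 [244 244 245 241 241 152 125 105 103 104 103 103 103 115 222 223 229]
 [245 241 245 104  24  35  22  58  87  99 104 104 104 117 121 234 246]
 [246 246  97 143  29  15   9   8  12  17  18  95 117 131 133 179 246]
 [185 187 148 103  14  12   8   5   9  14  17  18  95 130 132 129 238]
 [180 182 128  88  15  10  10   8  10  15  17  13  17 131 132 135 222]
 [182 183  79  81  15  10   9   8   9  15  17  15  12 111 132 133 167]
 [181 184  65  15  16  15   8   8   8  14  12  14  17  58  81 110 133]
 [181 187  66  16  16  15  10   9  10  14  14  16  16  71  80  83 138]
 [185 185  64  13  15  13  10   8   8  15  14  14  15  79  82  83  89]
 [184 184  85  15  15  14  10  12  11  16  14  17  22  81  83  86 166]
 [184 184 127  14  16  13  10   8   8  13  16  15  81  82  84  78 189]
 [184 185 143  14  14  14   9   9   9  16  20  80  82  83  87 133 188]
 [185 186 187 175  79  81  82  74  68  80  82  82  82  83  90 185 186]
 [185 187 187 188 177  80  81  81  82  82  82  82  85 102 186 185 186]]
disc fit [ -19.9084 -125.5558] r 29.6915220100793
pts [[ -40.2539 -110.8722]
 [ -29.4766 -105.2287]
 [ -18.1791 -146.2994]
 [  -5.1762 -138.1337]]
```

Request:
apply_moves --targets '[{"dp": [-0.001,-0.0005,-0.035],"yaw": 0},{"dp": [-0.002,-0.001,-0.07],"yaw": 0},{"dp": [-0.003,-0.001,-0.1],"yaw": 0},{"dp": [-0.003,-0.001,-0.12],"yaw": 0},{"dp": [-0.003,-0.001,-0.12],"yaw": 0},{"dp": [-0.003,-0.001,-0.12],"yaw": 0}]'

```text
time_s: 1.73
tcp_pos: [0.4806, -0.3298, 0.1085]
eef_rot: [-179.9, -0.0, 127.0]
contact_force: [0.7, -0.0, 0.7]
gripper_width: 0.0437
gripper_force: 0.0
```

Request:
apply_moves --targets '[{"dp": [0,0,0],"yaw": 0},{"dp": [0,0,0],"yaw": 0},{"dp": [0,0,0],"yaw": 0},{"dp": [0,0,0],"yaw": 0}]' --grip 1 --squeeze 6

```text
time_s: 2.07
tcp_pos: [0.4828, -0.3285, 0.1093]
eef_rot: [179.9, 0.1, 126.9]
contact_force: [9.2, 7.0, -1.5]
gripper_width: 0.0229
gripper_force: 4.6
```

Request:
apply_moves --targets '[{"dp": [0.002,0.0015,0],"yaw": 7},{"dp": [0.0025,0.0015,0],"yaw": 14},{"dp": [0.0025,0.001,0],"yaw": 21},{"dp": [0.0025,0.001,0],"yaw": 28},{"dp": [0.0025,0.0005,0],"yaw": 35},{"dp": [0.0025,0.0,0],"yaw": 42},{"dp": [0.0025,0.0,0],"yaw": 49},{"dp": [0.0025,0,0],"yaw": 56},{"dp": [0.0025,0,0],"yaw": 63},{"dp": [0.0025,0,0],"yaw": 65},{"dp": [0.0025,0,0],"yaw": 65}]' --squeeze 8

```text
time_s: 2.98
tcp_pos: [0.4839, -0.3279, 0.1086]
eef_rot: [180.0, 0.0, -168.0]
contact_force: [0.7, 3.1, -0.7]
gripper_width: 0.014
gripper_force: 8.1
```

Run:
```python
from plant import get_state,cams
import cv2,numpy as np
s=get_state(); print(s["tcp_pos"],s["eef_rot"],s["moment"],s["joints"])
c=cams.capture("wrist"); np.savez("w2.npz",tcp=s["tcp_pos"],rot=s["eef_rot"],**c)
cv2.imwrite("pics/w2.png",c["image"][:,:,::-1])
```

```text
[ 0.48388055 -0.32790587  0.10856579] [ 1.79958632e+02  1.31405172e-02 -1.68032184e+02] [ 1.32628219 -0.16127102 -0.14016317] [-1.49960041e+01  1.94318937e+01 -2.11164381e+01 -5.63592543e-02
 -4.94587274e+01 -6.29995388e+01]
```

View pics/w2.png

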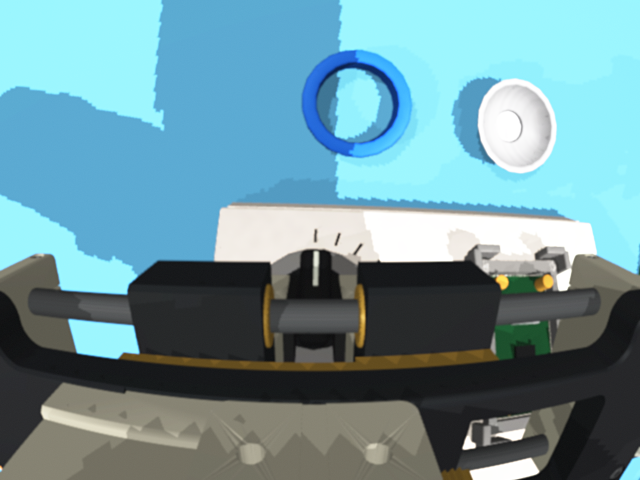

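Request:
apply_moves --targets '[{"dp": [0,0,0],"yaw": 3},{"dp": [0,0,0],"yaw": 6},{"dp": [0,0,0],"yaw": 6}]' --squeeze 15

```text
time_s: 3.28
tcp_pos: [0.4844, -0.328, 0.1086]
eef_rot: [180.0, 0.1, -162.1]
contact_force: [2.2, 4.3, -0.9]
gripper_width: 0.0155
gripper_force: 16.5
```

Run:
```python
from plant import get_state,cams
s=get_state(); print(s["tcp_pos"],s["eef_rot"],s["moment"],s["contact_force"],s["gripper_width"])
```

```text
[ 0.48437367 -0.32796636  0.1085952 ] [ 1.79985528e+02  6.18624152e-02 -1.62121107e+02] [ 1.74606311 -0.83680902 -0.43919435] [ 2.19707941  4.27369772 -0.87049638] 0.015486327593637482
```

Request:
apply_moves --targets '[{"dp": [0,0,0],"yaw": 0},{"dp": [0,0,0],"yaw": 0},{"dp": [0,0,0.03],"yaw": 0},{"dp": [0,0,0.07],"yaw": 0},{"dp": [0.0,0,0.11],"yaw": 0},{"dp": [0.01,0.025,0.135],"yaw": 0},{"dp": [0.02,0.06,0.135],"yaw": 0},{"dp": [0.03,0.1,0.135],"yaw": 0},{"dp": [0.04,0.14,0.135],"yaw": 0},{"dp": [0.05,0.18,0.135],"yaw": -1},{"dp": [0.06,0.22,0.135],"yaw": -2},{"dp": [0.07,0.26,0.135],"yaw": -2},{"dp": [0.08,0.3,0.135],"yaw": -2},{"dp": [0.09,0.34,0.135],"yaw": -2},{"dp": [0.1,0.38,0.135],"yaw": -2},{"dp": [0.11,0.42,0.135],"yaw": -2},{"dp": [0.12,0.46,0.135],"yaw": -2},{"dp": [0.13,0.5,0.135],"yaw": -2},{"dp": [0.14,0.54,0.13],"yaw": -2},{"dp": [0.15,0.56,0.12],"yaw": -2}]' --grip -0.5

```text
time_s: 4.95
tcp_pos: [0.635, 0.2356, 0.2297]
eef_rot: [-180.0, 0.2, -164.1]
contact_force: [-0.1, -0.0, 0.8]
gripper_width: 0.0658
gripper_force: 0.0
```

Request:
apply_moves --targets '[{"dp": [0,0,0],"yaw": 0},{"dp": [0,0,0],"yaw": 0}]'

```text
time_s: 5.12
tcp_pos: [0.6338, 0.2323, 0.2271]
eef_rot: [-179.9, -0.1, -164.1]
contact_force: [0.3, 0.5, -0.3]
gripper_width: 0.0658
gripper_force: 0.0
```

Run:
```python
from plant import get_state,cams
import cv2,numpy as np
s=get_state(); print(s["tcp_pos"],s["eef_rot"],s["gripper_width"])
c=cams.capture("wrist"); np.savez("w3.npz",tcp=s["tcp_pos"],rot=s["eef_rot"],**c)
t=cams.capture("top"); np.savez("top2.npz",**t)
a=c["image"][:380,:,::-1]; b=cv2.resize(t["image"][205:270,465:515,::-1],None,fx=3.2,fy=3,interpolation=cv2.INTER_CUBIC)
o=np.zeros((380,800,3),np.uint8); o[:,:640]=a; o[:195,640:]=b; cv2.imwrite("pics/w3.png",o)
```

```text
[0.63381421 0.2322738  0.22710623] [-1.79916320e+02 -1.33194466e-01 -1.64108608e+02] 0.06577513580318135
```

View pics/w3.png

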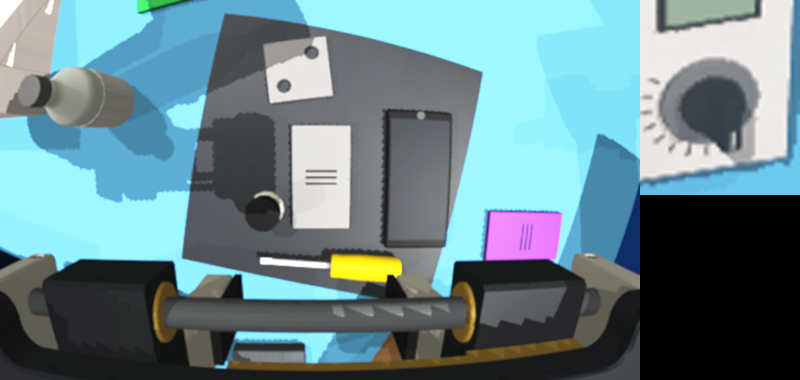

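Run:
```python
import numpy as np,cv2
from h import *
c=dict(np.load("w3.npz")); V=c["image"].min(2)
m=(V>150).astype(np.uint8); b=np.zeros_like(m); b[105:245,287:370]=m[105:245,287:370]; b=cv2.morphologyEx(b,cv2.MORPH_CLOSE,np.ones((3,3)))
k=max(cv2.findContours(b,0,1)[0],key=cv2.contourArea)[:,0]; print(k.min(0),k.max(0))
print(cv2.minAreaRect((wplane(c,k,[0,0,1],.0085)[:,:2]*1000).astype(np.float32)))
t=dict(np.load("top2.npz")); 
print("jar top pts",wplane(c,[[264,210]],[0,0,1],.042),"jar base right edge",wplane(c,[[284,208]],[0,0,1],.03))
print("phone left edge",wplane(c,[[386,150]],[0,0,1],.009))
```

```text
[292 125] [350 228]
((595.9839477539062, 227.7366485595703), (99.87493896484375, 55.48636245727539), 15.910994529724121)
jar top pts [[0.63502118 0.186202   0.042     ]] jar base right edge [[0.63073414 0.20240669 0.03      ]]
phone left edge [[0.55316025 0.28016842 0.009     ]]
```

Request:
apply_moves --targets '[{"dp": [-0.025,-0.004,-0.02],"yaw": 0},{"dp": [-0.045,-0.006,-0.05],"yaw": 0},{"dp": [-0.045,-0.006,-0.085],"yaw": 0},{"dp": [-0.045,-0.006,-0.12],"yaw": 0},{"dp": [-0.045,-0.006,-0.15],"yaw": 0},{"dp": [-0.045,-0.006,-0.175],"yaw": 0},{"dp": [-0.045,-0.006,-0.195],"yaw": 0},{"dp": [-0.045,-0.006,-0.2035],"yaw": 0},{"dp": [-0.045,-0.006,-0.2035],"yaw": 0},{"dp": [-0.045,-0.006,-0.2035],"yaw": 0}]'

```text
time_s: 6.05
tcp_pos: [0.5896, 0.2252, 0.0262]
eef_rot: [180.0, 0.1, -164.2]
contact_force: [0.4, -0.5, 0.7]
gripper_width: 0.066
gripper_force: 0.0
```

Request:
apply_moves --targets '[{"dp": [0,0,0],"yaw": 0},{"dp": [0,0,0],"yaw": 0},{"dp": [0,0,0],"yaw": 0},{"dp": [0,0,0],"yaw": 0}]' --grip 1 --squeeze 15

```text
time_s: 6.38
tcp_pos: [0.5898, 0.226, 0.0267]
eef_rot: [180.0, 0.1, -164.1]
contact_force: [-0.5, -0.3, 6.9]
gripper_width: 0.0554
gripper_force: 15.0
```

Request:
apply_moves --targets '[{"dp": [0,0,0.01],"yaw": 0},{"dp": [0,0,0.03],"yaw": 0},{"dp": [0,0,0.06],"yaw": 0},{"dp": [0,0,0.09],"yaw": 0},{"dp": [0,0,0.12],"yaw": 0},{"dp": [0,0,0.15],"yaw": 0},{"dp": [0,0,0.18],"yaw": 0},{"dp": [0,0,0.2],"yaw": 0},{"dp": [0,0,0.2],"yaw": 0}]'

```text
time_s: 7.13
tcp_pos: [0.5908, 0.2266, 0.2316]
eef_rot: [179.9, 0.5, -164.1]
contact_force: [0.4, -0.3, -0.9]
gripper_width: 0.0555
gripper_force: 15.0
```

Run:
```python
from plant import get_state,cams
import cv2,numpy as np
s=get_state(); print(s["tcp_pos"],s["eef_rot"],s["gripper_width"],s["contact_force"],s["moment"])
c=cams.capture("wrist"); np.savez("w4.npz",tcp=s["tcp_pos"],rot=s["eef_rot"],**c)
d=cams.capture("scene"); np.savez("scene2.npz",**d)
a=c["image"][:,:,::-1]; b=cv2.resize(d["image"][170:370,250:450,::-1],(360,360),interpolation=cv2.INTER_CUBIC)
o=np.zeros((360,800,3),np.uint8); o[:,:440]=a[60:420,100:540]; o[:,440:]=b; cv2.imwrite("pics/w4.png",o)
```

```text
[0.59083687 0.2265668  0.23161487] [ 179.88164841    0.49029641 -164.08227756] 0.055503160029902 [ 0.43137624 -0.34851023 -0.94213247] [ 0.01560827 -0.12467453  0.03261187]
```

View pics/w4.png

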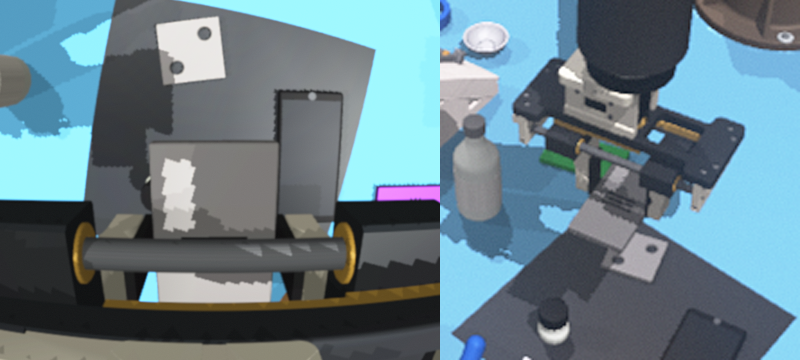

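Run:
```python
import numpy as np
from h import *
np.set_printoptions(precision=4,suppress=True)
c=dict(np.load("w4.npz"))
def pts(c,vs,us):
    v,u=np.mgrid[vs,us]; uv=np.c_[u.ravel(),v.ravel()]; a=np.c_[(uv[:,0]-c["cx"])/c["fx"],(uv[:,1]-c["cy"])/c["fy"]]
    t=np.linalg.norm(a,axis=1)[:,None]; k=np.c_[a/np.maximum(t,1e-9)*np.tan(t),np.ones(len(a))]
    return (k*c["range_z"][uv[:,1],uv[:,0]][:,None])@c["T_tool_cam"][:3,:3].T+c["T_tool_cam"][:3,3]
P=pts(c,slice(208,285),slice(262,368,2)); P=P[abs(P[:,2]-np.median(P[:,2]))<.03]
P=P[P[:,0]>.012]
n=np.linalg.svd(P-P.mean(0),full_matrices=0)[2][2]; n*=np.sign(n[2]); r=(P-P.mean(0))@n
print(len(P),P.min(0),P.max(0),n,r.std(),"plane z at x=0:",P.mean(0)[2]+(n@P.mean(0)-n[2]*P.mean(0)[2])/n[2])
for u in (270,310,360):
    print(u,[ (v,pts(c,slice(v,v+1),slice(u,u+1))[0].round(4).tolist()) for v in range(196,214,3)])
print("lat", [pts(c,slice(230,231),slice(u,u+1))[0].round(4).tolist() for u in (246,250,254,258,370,374,378,382)])
```

```text
3433 [ 0.012  -0.0235  0.0164] [0.041  0.0227 0.0211] [ 0.0031 -0.0012  1.    ] 0.0006114708178031336 plane z at x=0: 0.01914929947906519
270 [(196, [0.0172, -0.0443, 0.2314]), (199, [0.0144, -0.0441, 0.2295]), (202, [0.0432, -0.0192, 0.0205]), (205, [0.0422, -0.019, 0.0186]), (208, [0.0408, -0.0191, 0.0192]), (211, [0.0396, -0.0191, 0.0189])]
310 [(196, [0.017, -0.0043, 0.2309]), (199, [0.0141, -0.0043, 0.2305]), (202, [0.0434, -0.0021, 0.0189]), (205, [0.042, -0.0021, 0.0198]), (208, [0.0409, -0.0021, 0.0183]), (211, [0.0394, -0.0021, 0.0195])]
360 [(196, [0.0173, 0.0456, 0.2307]), (199, [0.0141, 0.0458, 0.2318]), (202, [0.067, -0.0005, -0.1358]), (205, [0.0422, 0.0191, 0.019]), (208, [0.067, -0.0005, -0.1358]), (211, [0.0395, 0.0192, 0.0192])]
lat [[-0.0177, -0.07, 0.2314], [0.0315, -0.0279, 0.0182], [0.0313, -0.0263, 0.0191], [0.0314, -0.0244, 0.0184], [0.0312, 0.0238, 0.0194], [0.0314, 0.0254, 0.0186], [0.0308, 0.0276, 0.021], [-0.0159, 0.068, 0.2235]]
```

Request:
apply_moves --targets '[{"dp": [0,-0.02,0],"yaw": -1},{"dp": [0,-0.055,0],"yaw": -2},{"dp": [0,-0.09,0],"yaw": -3},{"dp": [0,-0.13,0],"yaw": -4},{"dp": [0,-0.17,0],"yaw": -5},{"dp": [0,-0.21,0],"yaw": -6},{"dp": [0,-0.25,0],"yaw": -6},{"dp": [0,-0.29,0],"yaw": -6},{"dp": [0.001,-0.33,0],"yaw": -6},{"dp": [0.002,-0.365,0],"yaw": -6},{"dp": [0.003,-0.39,0],"yaw": -6},{"dp": [0.003,-0.408,0],"yaw": -6},{"dp": [0.003,-0.408,0],"yaw": -6},{"dp": [0.003,-0.408,0],"yaw": -6},{"dp": [0.003,-0.408,0],"yaw": -6}]'

```text
time_s: 8.48
tcp_pos: [0.5914, -0.182, 0.2242]
eef_rot: [180.0, -0.1, -170.1]
contact_force: [0.2, -0.3, -0.4]
gripper_width: 0.0554
gripper_force: 15.0
```

Run:
```python
from plant import get_state,cams
import cv2,numpy as np
from h import *
np.set_printoptions(precision=4,suppress=True)
s=get_state(); print(s["tcp_pos"],s["eef_rot"],s["gripper_width"])
c=cams.capture("wrist"); np.savez("w5.npz",tcp=s["tcp_pos"],rot=s["eef_rot"],**c)
c=dict(np.load("w5.npz"))
cv2.imwrite("pics/w5.png",c["image"][:,:,::-1])
p=np.load("panel.npz"); n,d=p["n"],p["d"]
ex=np.array([-n[0],-n[1],0]);ex/=np.linalg.norm(ex); ey=np.cross([0,0,1],ex); bx=np.cross(ey,n)
C=np.array([0.4946,-0.1984,0.0862]); S=lambda W:np.c_[(W-C)@bx,(W-C)@ey]*1000
h=cv2.cvtColor(c["image"],cv2.COLOR_RGB2HSV)
m=((h[...,0]>8)&(h[...,0]<32)&(h[...,1]>120)&(h[...,2]>90)).astype(np.uint8); m[205:]=0
k,l,st,ce=cv2.connectedComponentsWithStats(m); ok=st[:,4]>30; ok[0]=0
W=wplane(c,ce[ok],n,d+.012); print(st[ok,4],ce[ok],S(W),W,W.mean(0))
```

```text
[ 0.5914 -0.182   0.2242] [ 179.9645   -0.0878 -170.1464] 0.05540672696636403
[125 152 150 161] [[290.84    71.216 ]
 [333.7171  71.4013]
 [287.8533 142.06  ]
 [337.0994 141.7267]] [[-35.4088 -18.6577]
 [-34.8187  14.8363]
 [ 34.5311 -18.6878]
 [ 34.5497  14.6658]] [[ 0.4693 -0.2219  0.0659]
 [ 0.4639 -0.1889  0.0663]
 [ 0.5258 -0.2117  0.1059]
 [ 0.5199 -0.1789  0.1059]] [ 0.4947 -0.2004  0.086 ]
```

View pics/w5.png

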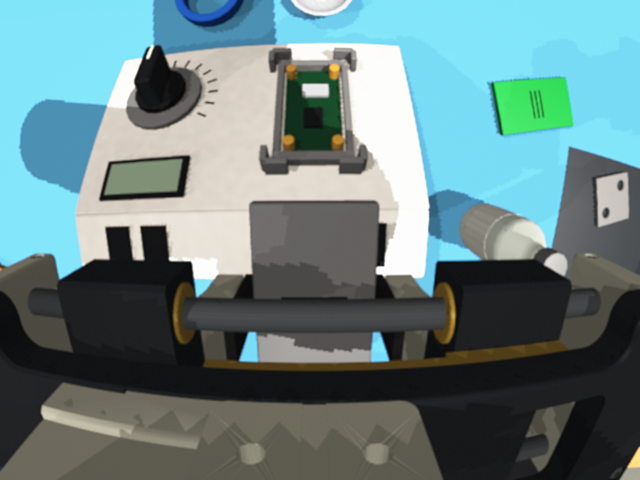

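Request:
apply_moves --targets '[{"dp": [-0.025,-0.005,0],"yaw": 0},{"dp": [-0.06,-0.012,-0.005],"yaw": 0},{"dp": [-0.095,-0.02,-0.015],"yaw": 0},{"dp": [-0.115,-0.023,-0.03],"yaw": 0},{"dp": [-0.123,-0.023,-0.05],"yaw": 0},{"dp": [-0.1235,-0.023,-0.07],"yaw": 0},{"dp": [-0.1235,-0.023,-0.08],"yaw": 0},{"dp": [-0.1235,-0.023,-0.08],"yaw": 0},{"dp": [-0.1235,-0.023,-0.08],"yaw": 0}]'

```text
time_s: 9.28
tcp_pos: [0.469, -0.2049, 0.1452]
eef_rot: [-180.0, -0.0, -170.0]
contact_force: [0.6, 0.8, 0.1]
gripper_width: 0.0553
gripper_force: 15.0
```

Request:
apply_moves --targets '[{"dp": [0.003,0.0005,-0.006],"yaw": 0},{"dp": [0.006,0.001,-0.012],"yaw": 0},{"dp": [0.009,0.0015,-0.018],"yaw": 0},{"dp": [0.009,0.0015,-0.018],"yaw": 0}]'

```text
time_s: 9.62
tcp_pos: [0.4776, -0.2038, 0.126]
eef_rot: [180.0, -0.1, -170.1]
contact_force: [-1.2, 0.4, 0.6]
gripper_width: 0.0556
gripper_force: 15.0
```

```bash
cat >> h.py <<'E'
def coverplane(c):
    """plane of the grey cover seen by the wrist camera between the fingers: world frame"""
    v,u=np.mgrid[150:290,262:368:2]; uv=np.c_[u.ravel(),v.ravel()]; a=np.c_[(uv[:,0]-c["cx"])/c["fx"],(uv[:,1]-c["cy"])/c["fy"]]
    t=np.linalg.norm(a,axis=1)[:,None]; k=np.c_[a/np.maximum(t,1e-9)*np.tan(t),np.ones(len(a))]
    P=(k*c["range_z"][uv[:,1],uv[:,0]][:,None])@c["T_tool_cam"][:3,:3].T+c["T_tool_cam"][:3,3]
    P=P[(P[:,0]>.004)&(P[:,0]<.04)&(P[:,2]>-.01)&(P[:,2]<.05)]
    for i in range(4):
        n=np.linalg.svd(P-P.mean(0),full_matrices=0)[2][2]; n*=-np.sign(n[2]); r=(P-P.mean(0))@n; P=P[abs(r)<max(.001,2*r.std())]
    R=Ro.from_euler("xyz",c["rot"],degrees=True).as_matrix()
    nw=R@n; Pw=P@R.T+c["tcp"]; return nw,Pw,len(P),r.std()
E
cat > look.py <<'E'
import sys
from plant import get_state,cams
from h import *
np.set_printoptions(precision=4,suppress=True)
s=get_state(); c=cams.capture("wrist"); f=sys.argv[1]; np.savez(f+".npz",tcp=s["tcp_pos"],rot=s["eef_rot"],**c); c=dict(np.load(f+".npz"))
p=np.load("panel.npz"); nw,P,N,sd=coverplane(c)
print(s["tcp_pos"],s["contact_force"],s["gripper_width"])
print("cover normal",nw,"tilt",np.degrees(np.arccos(nw[2])),"vs panel",np.degrees(np.arccos(nw@p["n"])),N,sd,"height over panel mm",(P.mean(0)@p["n"]-p["d"])*1000)
E
python3 look.py w6
```

```text
[ 0.4776 -0.2038  0.126 ] [-1.2479  0.3778  0.5671] 0.05560079294781156
cover normal [-0.1741 -0.03    0.9843] tilt 10.176682215524318 vs panel 24.664861693188147 3860 0.0004877152731489465 height over panel mm 48.68933234911616
```

Request:
apply_moves --targets '[{"dp": [0.003,0.0005,-0.005],"yaw": 0},{"dp": [0.006,0.001,-0.01],"yaw": 0},{"dp": [0.0075,0.0015,-0.0145],"yaw": 0},{"dp": [0.0085,0.0015,-0.0175],"yaw": 0},{"dp": [0.0085,0.0015,-0.0175],"yaw": 0}]'

```text
time_s: 10.08
tcp_pos: [0.4862, -0.2023, 0.1091]
eef_rot: [180.0, -0.0, -170.1]
contact_force: [-1.5, 0.1, 0.1]
gripper_width: 0.0556
gripper_force: 15.0
```

```bash
python3 look.py w7
```

```text
[ 0.4862 -0.2023  0.1091] [-1.504   0.1217  0.1318] 0.055561076798292024
cover normal [-0.5524 -0.0957  0.8281] tilt 34.098459919280295 vs panel 0.7785147080968082 3908 0.0004801013401981736 height over panel mm 20.88115959050879
```

Run:
```python
import numpy as np,cv2
c=np.load("w7.npz"); cv2.imwrite("pics/w7.png",cv2.resize(c["image"][150:380,200:440,::-1],None,fx=2.5,fy=2.5,interpolation=cv2.INTER_CUBIC))
```

```text
(no output)
```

View pics/w7.png

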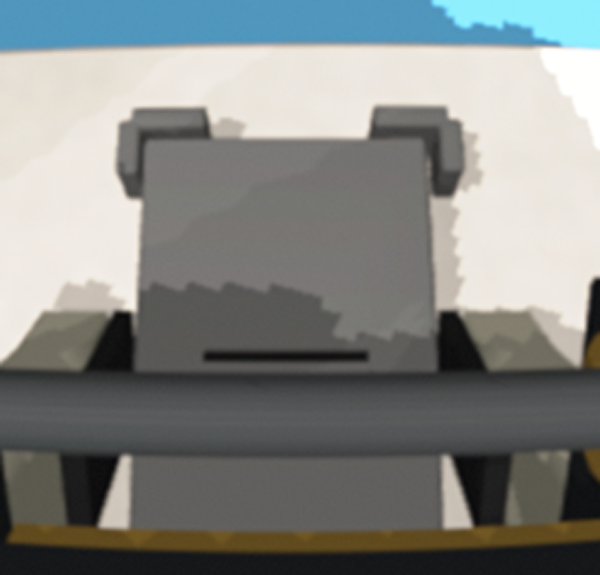

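Request:
apply_moves --targets '[{"dp": [0.0006,0.0011,0.0006],"yaw": 0},{"dp": [0.0006,0.0011,0.0006],"yaw": 0},{"dp": [0.0018,0.0013,-0.001],"yaw": 0},{"dp": [0.0028,0.0015,-0.0025],"yaw": 0},{"dp": [0.004,0.0017,-0.004],"yaw": 0},{"dp": [0.004,0.0017,-0.004],"yaw": 0},{"dp": [0.004,0.0017,-0.004],"yaw": 0}]' --squeeze 35

```text
time_s: 10.72
tcp_pos: [0.4887, -0.2009, 0.1062]
eef_rot: [180.0, -0.1, -170.1]
contact_force: [-8.8, -0.6, 10.2]
gripper_width: 0.055
gripper_force: 35.1
```

```bash
python3 look.py w8
```

```text
[ 0.4887 -0.2009  0.1062] [-8.7587 -0.6425 10.2459] 0.05496287389659827
cover normal [-0.5643 -0.1023  0.8192] tilt 34.99198059075705 vs panel 0.1522650071462634 3845 0.0004841190573130095 height over panel mm 16.672282599539678
```

Request:
apply_moves --targets '[{"dp": [0.001,0.0002,-0.0015],"yaw": 0},{"dp": [0.002,0.0004,-0.003],"yaw": 0},{"dp": [0.003,0.0005,-0.004],"yaw": 0},{"dp": [0.003,0.0005,-0.004],"yaw": 0}]' --squeeze 45

```text
time_s: 11.1
tcp_pos: [0.4896, -0.2008, 0.1051]
eef_rot: [-180.0, -0.3, -170.1]
contact_force: [-26.1, 5.2, 46.8]
gripper_width: 0.0552
gripper_force: 45.0
```

```bash
python3 look.py w9
```

```text
[ 0.4896 -0.2008  0.1051] [-26.1294   5.2485  46.7954] 0.055232971906916055
cover normal [-0.5651 -0.1026  0.8186] tilt 35.05409666534281 vs panel 0.21482759362024545 4012 0.00047423368784978604 height over panel mm 16.650719141245357
```

Request:
apply_moves --targets '[{"dp": [-0.002,-0.0003,0.003],"yaw": 0},{"dp": [-0.004,-0.0006,0.0055],"yaw": 0},{"dp": [-0.004,-0.0006,0.0055],"yaw": 0}]'

```text
time_s: 11.4
tcp_pos: [0.4881, -0.2009, 0.1073]
eef_rot: [180.0, -0.0, -170.2]
contact_force: [-2.3, -2.3, -4.0]
gripper_width: 0.0551
gripper_force: 45.0
```

Request:
apply_moves --targets '[{"dp": [0,0,0],"yaw": 0},{"dp": [0,0,0],"yaw": 0},{"dp": [0,0,0],"yaw": 0},{"dp": [0,0,0.02],"yaw": 0},{"dp": [0,0,0.05],"yaw": 0},{"dp": [0.01,0,0.085],"yaw": 0},{"dp": [0.03,0,0.12],"yaw": 0},{"dp": [0.06,0,0.125],"yaw": 0},{"dp": [0.09,0.01,0.125],"yaw": 0},{"dp": [0.1,0.02,0.125],"yaw": 0},{"dp": [0.1,0.02,0.125],"yaw": 0}]' --grip -0.5

```text
time_s: 12.32
tcp_pos: [0.5917, -0.1792, 0.2313]
eef_rot: [180.0, 0.0, -170.0]
contact_force: [-0.7, -0.2, 0.4]
gripper_width: 0.0659
gripper_force: 0.0
```

Run:
```python
from plant import get_state,cams
import cv2,numpy as np
from h import *
np.set_printoptions(precision=3,suppress=True)
s=get_state(); print(s["tcp_pos"],s["contact_force"])
c=cams.capture("wrist"); np.savez("w10.npz",tcp=s["tcp_pos"],rot=s["eef_rot"],**c)
c=dict(np.load("w10.npz")); p=np.load("panel.npz")
v,u=np.mgrid[0:480,0:640]; a=np.stack([(u-c["cx"])/c["fx"],(v-c["cy"])/c["fy"]],-1); t=np.linalg.norm(a,axis=-1)[...,None]+1e-9
P=np.concatenate([a/t*np.tan(t),np.ones_like(t)],-1)*c["range_z"][...,None]
R=Ro.from_euler("xyz",c["rot"],degrees=True).as_matrix(); T=c["T_tool_cam"]
P=(P@T[:3,:3].T+T[:3,3])@R.T+c["tcp"]; D=(P@p["n"]-p["d"])*1000
for r in range(45,185,7): print(r,' '.join('%3d'%D[r,x] for x in range(250,390,6)))
cv2.imwrite("pics/w10.png",cv2.resize(c["image"][20:220,100:420,::-1],None,fx=2.5,fy=2.5,interpolation=cv2.INTER_CUBIC))
```

```text
[ 0.592 -0.179  0.231] [-0.748 -0.187  0.389]
45 -17 -18   0   0   0   0   1   1   0   0   0   0   0   1   0   1   0   0   0   1 -17 -18 -18 -17
52   1   0   0  15  15  16  17  15  16  17  16  18  16  17  17  17  15  16   0   0   1   0   0   0
59   1   0   1  17   8  17  16  16  16  16  15  16  16  17  16  16  11  15   1   0   0   0   1   0
66   0   1   0   8   1  17  16  17  17  17  17  17  16  16  17  16   6   8   0   1   0   0   0   1
73   0   1   2   0   0  17  17  16  16  18  17  16  16  16  16  16   0   0   0   1   1   1   0   1
80   0   1   0   0  17  16  17  17  18  17  17  17  16  17  16  16  16   0   0   1   1   1   1   0
87   1   1   0   0  16  17  17  17  16  18  16  15  17  17  17  16  17   0   0   0   1   0   0   1
94   0   0   0   1  16  16  16  17  17  17  16  16  17  17  16  16  16   0   0   1   0   0   1   0
101   1   0   1   0  16  16  17  16  17  17  16  16  17  16  17  16  16   0   1   0   1   0   1   1
108   0   0   0   1  16  16  15  17  16  16  16  16  16  16  16  16  16   1   0   1   0   1   1   1
115   1   0   0   1  16  16  16  16  17  16  16  17  15  17  1
[... 237 characters left out ...]

136   0   1   1   1  17  16  16  17  16  16  17  17  16  16  17  17  16   0   0   1   1   0   0   1
143   0   1   0   0  17  16  17  16  16  16  16  17  16  17  17  16  15   1  17   0   1   1   0   0
150   0   0  17   0  13  14  13  13  14  13  12  13  14  13  13  13  12   1  16   1   1   1   0   0
157   1  15  17  16  17  15   9   9   8   8   8   8   8  10   7  16 224  17  16   1   0   0   1   1
164   0   1  14  12  12  11   1   0   0   0   1   1   1   1   9  11  10  12   6   1   1   0   0   0
171   0   0   0   3   2   2   0   0   0   0   0   0   1   0   2   2   2   2   1   1   1   0   1   0
178   0   1   0   1   1   0   1   0   0   0   1   0   0   0   1   1   1   1   0   1   0   0   1   0
```

View pics/w10.png

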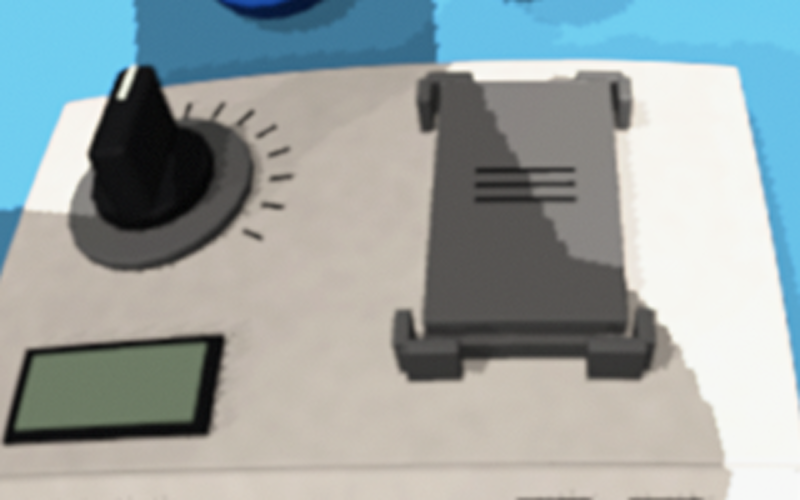

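The last picture shows the cover, at about (525,205), flat between all four stops. Its top is 16–17 mm above the panel everywhere, level with the stops. The dial pointer, at (130,85), stands at the off end.

```bash
python3 -c "
from plant import r
print(r.close_job())"
```

```text
the job is handed in; nothing more can be done
None
```

The dial is turned fully anticlockwise to its stop, and the cover plate is pressed home in the bay, level with the corner stops; the job is handed in, after about 12 s of robot time.

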